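# Roll the heavy specimen carriage to the index pointer and brake it there

### The arm

A 6-joint arm with a two-finger parallel gripper is mounted at the origin on the work surface. World frame = base frame: x ahead of the robot, y to its left, z up, the work surface at z = 0. Lengths are in m, angles in rad, forces in N, time in s.
With the tool pointing down it reaches from about 0.35 to 0.875 m from the base axis. Payload 4.2 kg.
Tool frame: the origin (TCP) lies at the very end of the fingers, on their centre line; the grasp point (between the pads) lies 19 mm behind it; z points along the fingers, y is the line along which they close (so a half turn about z gives the same grasp; the last joint's range is limited). The gripper opens to 87 mm and grips with 3 to 60 N. Pads are 19 mm wide; open, the fingers measure 117 mm over their backs; the gripper's body (75 mm by 190 mm) begins 51 mm behind the grasp point.
Start: joints at [-1.076, 0.385, 0.008, 0, -1.194, -0.259], TCP at [0.146, -0.608, 0.223] pointing down, gripper open.
Joint ranges: [-3.14, 3.14], [-1.21, 2.06], [-1.07, 1.41], [-3.16, 2.05], [-2.99, -0.16], [-3.1, 3.1]. Speed limits (rad/s): [2.79, 2.79, 3.14, 3.14, 3.14, 3.14].

### API

Orientations are given as a rotation vector (axis times angle).
In Python, from station import monitor, read_camera, calibration, workorder, boxes_of gives the robot as it stands. The module is installed in compiled form; this text tells all that it offers.
- The arm moves only by the shell command python3 -m crank 'ROWS' [FORCE]. ROWS is JSON, a list of rows, each a list of 7 numbers: the turn, a rotation vector about the world's x, y, z in units of 6 degrees (1.0 is 6 degrees), then the shift along the world's x, y, z in units of 25 mm (1.0 is 25 mm), then the opening, from 0 (shut) to 1 (fully open). In form: [[wx, wy, wz, tx, ty, tz, fingers], ...]. A call has 1 to 10 rows; each row shifts and turns the commanded pose from where the row before left it; what a row does not reach is not made up. A row lasts 1/12 s, in which the tool goes at most 41.7 mm and 7.16 degrees, less where a joint would pass 70% of its speed; a pose out of reach is approached as far as the arm can. A call is refused whole if a number of a shift passes 1 or a number of a turn 1, either way. A call with a gripper value outside its range is refused whole. The fingers move at their own pace and stop on an object; FORCE is the grip in N (left out, the last holds). Time passes only in rows, so rows that do not move let the fingers close. It gives the time, the measured TCP pose, the force, the opening and the grip force at its end, in the units of the state.
- monitor.sense(): the state, without advancing time (a new reading comes with each control period).
- read_camera(name): name is "scene" or "top" or "wrist"; returns the picture (400x640x3 uint8, red, green, blue); there is no depth.
- calibration(name): a dict with "fx", "fy", "cx", "cy" (pixels), "distortion" ([k1, k2, p1, p2, k3] as OpenCV has them; the pictures are not rectified), "world_from_camera" (4x4, takes a point from camera to world coordinates). Camera axes: x right, y down, z forward; pixel columns grow to the right and rows downward; lengths in m; the calibration is good to about 2 mm. A picture is of the moment at which its call begins: read the wrist's pose just before it. calibration takes no time and is no camera call; for the wrist camera it gives the pose at the moment of the call.
- workorder.finish_job(): hands the job in; it is judged then, once.
Trained networks look in the newest picture that a camera, given by its name, has taken for a name from the list of things; names that differ only in an ending like _2 or _b are one class to them, and where a whole thing is asked for, a point or a joint stands for the part that bears it (a point fixed in the world has none). Each returns a list of dicts, best first, with "confidence" (0 to 1); they miss things now and then, are a little off and sometimes report something else, mostly with a low value. They report only what shows in the picture. A call takes as long as a camera call.
- boxes_of(query, camera): "rect" ([left, top, width, height] in pixels, round what is visible of it).
The state is a dict: "time": time; "joints": joint angles; "joint_velocities": joint speeds; "joint_torque": joint torques, N m; "ee_pos": TCP position; "tool_rot": TCP orientation; "ft_force": force on the tool from outside, world axes, zero at the start; "ft_torque": the same for the moment, N m; "gripper_width": opening from 0.0 (shut) to 1.0 (fully open); "finger_force": force on a finger pad.
Only numpy, scipy, OpenCV 4.12 (cv2) and the standard library are available. Lean on these libraries where they do the work, as an engineer would, in place of code of your own. Each camera call takes 0.05 s, during which the arm holds its last target. There are 200 camera calls.

### The job

The heavy carriage with the polished specimens stands at the robot's right-hand end of its nearly frictionless track: push it along by the sprung black buffer at its end and brake it, so that it comes to a full stop with its index line opposite the pointer on the track's far side wall, and leave it standing there untouched. It must never run into the end stop, neither spring buffer may be pressed right in to its end, and nothing may touch the specimens or their tray or push the carriage hard. Leave the other things on the bench where they are.

Things in the scene. Friction and masses are not known exactly. Their poses are not given: they have to be found in the camera images.
- track: Fixed open channel, 720 mm long, 170 wide. Origin: centre of its underside on the bench; +y is the travel direction, towards the end stop; z up. Floor 16 mm high with rails to 22. Two cheeks 14 mm thick, tops 50 mm high, 132 mm apart inside, 4 mm clear of the carriage. Open at the -y end; at the +y end a steel end stop, 24 mm thick, 60 mm high, its face at y = +332 mm.
- carriage (a joint): Position (m) along track +y; starts at rest at 0 to 0.04. Index line's track y = value - 0.240. At 0.462 the front pad meets the end stop; keep below 0.455. Steel block 124 mm wide, 130 long, 22 to 56 mm above the bench. Moving mass nominally 5.0 kg (hidden: 3.3 to 7.4). Drag only 0.4 N per m/s plus 0.006 N dry: coasts with a time constant of about 12 s.
- carriage_index (a point): The dark index line, 5 mm wide, 14 mm long, across the carriage's top near its far (track +x) edge, at mid-length, 56 mm above the bench, track x = +54 mm. Goal: the same track y as the pointer tip, within about 10 mm.
- pointer_tip (a point): Tip of the steel pointer bar (8 mm wide) over the carriage's far edge, 60 mm above the bench, track x = +51 mm; axes parallel to the track's. Fixed somewhere from track y = +80 to +140 mm. The bar sticks out of a dark clamp block on the far cheek, 34 mm long, track x = +68 to +102 mm, with a black knob up to 78 mm above the bench.
- rear_pad (a point): Centre of the outer face of the rear buffer (-y end of the carriage), 40 mm above the bench; push it along track +y with closed fingers from above. Black block 100 mm wide, 26 to 54 mm above the bench, standing 45 mm out of the carriage's end: its face is 110 mm behind the index line when free.
- front_pad (a point): Centre of the outer face of the front buffer (+y end), same block: face 110 mm ahead of the index line when free. Press it along track -y to brake.
- rear_buffer (a joint): Compression of the rear buffer's spring (m): 0 = free, stiffness 80 N/m, no preload, damping only 0.8 N per m/s, so a carriage that runs against something held still bounces back. Travel 42 mm; keep below 0.038.
- front_buffer (a joint): Compression of the front buffer's spring (m), same spring and limits as the rear one.
- specimen_tray (a point): Low grey tray 90 x 112 mm fixed on top of the carriage with six round polished specimens; the specimens' tops are 78 mm above the bench. The point is the centre of the tray's underside. Must not be touched.
- mount0: Loose round specimen, 32 mm across, 22 mm high. Origin: centre of its underside. Bystander, leave alone.
- mount1: Loose round specimen, 32 mm across, 22 mm high. Origin: centre of its underside. Bystander, leave alone.
- mount2: Loose round specimen, 32 mm across, 22 mm high, on the robot's side of the track. Origin: centre of its underside. Bystander, leave alone.
- ref_block: Loose steel reference block 60 x 60 x 16 mm. Origin: centre of its underside. Bystander, leave alone.
- alcohol: Clear bottle, 60 mm across, 130 mm high. Origin: centre of its underside. Bystander, leave alone.
- driver: Screwdriver lying on the robot's side of the track. Origin: centre of its underside. Bystander, leave alone.

How it is judged:
By the outcome, as a careful person would: the job done as asked, in the order asked, and still so for the second after the job is handed in, with the robot touching nothing.
It also fails if it takes over 35 s, if anything falls off the work surface, if the arm or the gripper's body presses on something with over 40 N, if the wrist force passes 120 N, or if a joint passes its speed limit or range.

## Working session

There is one attempt and no reset: what is moved stays moved. The work goes in short steps, Python scripts to look and compute and a shell command to move; the robot and the scene stay as the last step left them, time stands still between calls to the robot, and variables do not carry over. Pictures are saved under pics/ and viewed, at most 10 in all, crops included, and the job is handed in when it is done.

```bash
mkdir -p pics; python3 - <<'E'
from station import *
import cv2
s=monitor.sense(); print({k:(s[k]) for k in ('time','ee_pos','tool_rot','ft_force','gripper_width')})
for c in ('top','scene'):
    im=read_camera(c); cv2.imwrite(f'pics/{c}0.png',im[:,:,::-1])
    k=calibration(c); print(c,k)
    if c=='top':
        for q in ('track','carriage','carriage_index','pointer_tip','rear_pad','front_pad'):
            print(q,[(round(b['confidence'],2),b['rect']) for b in boxes_of(q,c)[:2]])
print(monitor.sense()['time'])
E
```

```text
{'time': 0.0, 'ee_pos': array([ 0.14589332, -0.60711331,  0.22146889]), 'tool_rot': array([ 0.36915557, -3.11948224, -0.00338373]), 'ft_force': array([-0.72537481, -0.09354315, -0.0307506 ]), 'gripper_width': 0.9987449612289008}
top {'fx': 388.15341488321775, 'fy': 388.15341488321775, 'cx': 319.1807327976357, 'cy': 198.16997587468325, 'distortion': array([-0.08545672,  0.        ,  0.        ,  0.        ,  0.        ]), 'world_from_camera': array([[ 0.00819219, -0.9856779 ,  0.16843978,  0.41614556],
       [-0.99903572, -0.01533355, -0.04114024, -0.0395285 ],
       [ 0.0431338 , -0.16794032, -0.98485305,  0.9932421 ],
       [ 0.        ,  0.        ,  0.        ,  1.        ]])}
track [(0.68, [127.3, 175.1, 293.3, 78.0])]
carriage [(0.8, [311.3, 187.0, 91.6, 49.9])]
carriage_index []
pointer_tip [(0.8, [231.0, 173.9, 16.0, 20.2])]
rear_pad [(0.66, [385.0, 187.2, 16.1, 38.9])]
front_pad []
scene {'fx': 382.31966662644504, 'fy': 382.31966662644504, 'cx': 318.2776688165313, 'cy': 192.2708620570319, 'distortion': array([-0.00125851,  0.        ,  0.        ,  0.        ,  0.        ]), 'world_from_camera': array([[-0.81892521,  0.44840967, -0.35817632,  0.82116941],
       [ 0.57378001,  0.65249818, -0.4949976 ,  0.31109968],
       [ 0.01174768, -0.61088042, -0.79163571,  0.69703902],
       [ 0.        ,  0.        ,  0.        ,  1.        ]])}
0.4
```

View pics/top0.png

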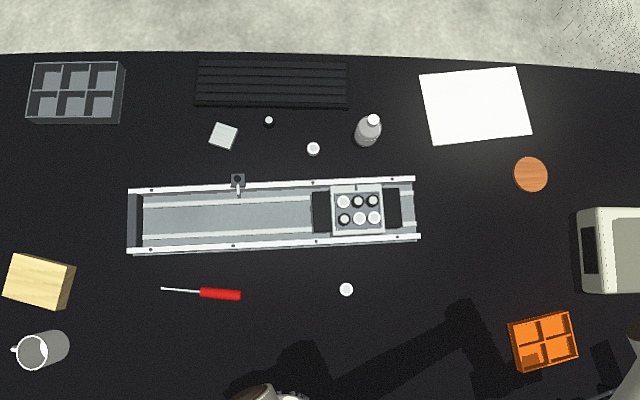

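View pics/scene0.png

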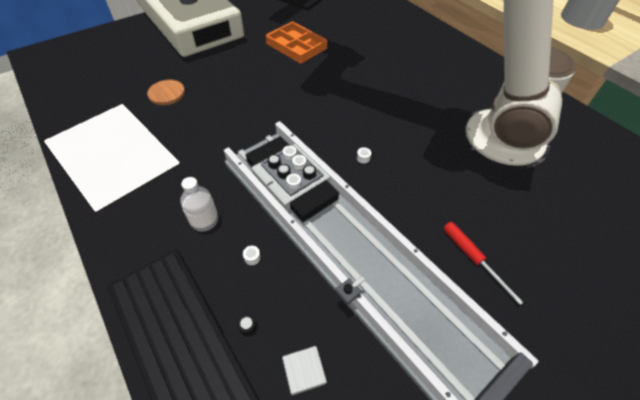

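The top picture shows the track from about (128,190)-(415,178) on the far side to (128,252)-(420,237) on the near side. The carriage is at (357,209), its rear pad at (393,208), and the pointer at (238,190). I'll crop it for finer detail.

```bash
python3 - <<'E'
import cv2,numpy as np
im=cv2.imread('pics/top0.png')
a=cv2.resize(im[165:260,120:280],None,fx=5,fy=5,interpolation=cv2.INTER_CUBIC)[:,:800]
b=cv2.resize(im[165:260,270:430],None,fx=5,fy=5,interpolation=cv2.INTER_CUBIC)
c=np.vstack([a,b]); cv2.imwrite('pics/crop.png',cv2.resize(c,(500,594)) if 0 else c[:,:])
cv2.imwrite('pics/crop.png',cv2.resize(c,None,fx=.63,fy=.63,interpolation=cv2.INTER_AREA))
E
```

```text
(no output)
```

View pics/crop.png

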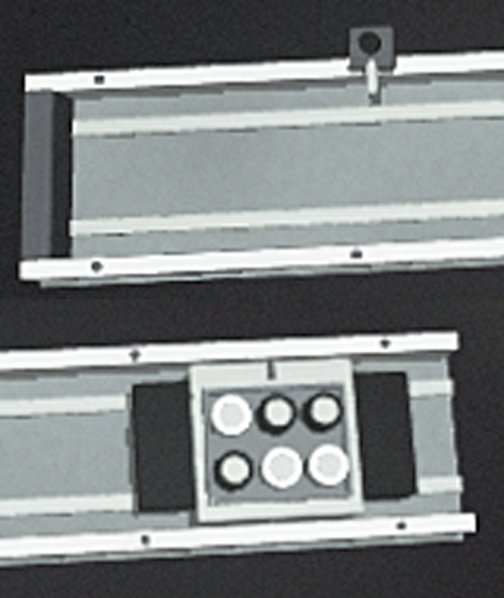

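The crop gives the cheek corners, the index line at about (356,187.5), and the pointer tip at about (239,196). Next I'll fit the track pose.

```bash
cat > h.py <<'E'
import numpy as np,cv2
from station import *
from scipy.optimize import least_squares
def proj(c,P):
    k=calibration(c); T=np.linalg.inv(k['world_from_camera'])
    K=np.array([[k['fx'],0,k['cx']],[0,k['fy'],k['cy']],[0,0,1]])
    return cv2.projectPoints(np.atleast_2d(P).astype(float),cv2.Rodrigues(T[:3,:3])[0],T[:3,3],K,np.array(k['distortion']))[0][:,0]
def back(c,uv,z):
    k=calibration(c); K=np.array([[k['fx'],0,k['cx']],[0,k['fy'],k['cy']],[0,0,1]])
    n=cv2.undistortPoints(np.array(uv,float).reshape(-1,1,2),K,np.array(k['distortion']))[:,0]
    W=k['world_from_camera']; d=np.c_[n,np.ones(len(n))]@W[:3,:3].T; o=W[:3,3]
    return o+d*((z-o[2])/d[:,2])[:,None]
def t2w(p,t):  # track->world, p=(x,y,yaw)
    t=np.atleast_2d(t); c,s=np.cos(p[2]),np.sin(p[2])
    return np.c_[p[0]+c*t[:,0]-s*t[:,1],p[1]+s*t[:,0]+c*t[:,1],t[:,2]]
def w2t(p,w):
    w=np.atleast_2d(w); c,s=np.cos(p[2]),np.sin(p[2]); d=w[:,:2]-p[:2]
    return np.c_[c*d[:,0]+s*d[:,1],-s*d[:,0]+c*d[:,1],w[:,2]]
E
python3 - <<'E'
from h import *
T=np.array([[.08,.36,.05],[-.08,.36,.05],[.08,-.36,.05],[-.08,-.36,.05]])
U=np.array([[127.9,188.8],[126.3,253.3],[415.1,175.5],[421.1,238.7]])
r=least_squares(lambda p:(proj('top',t2w(p,T))-U).ravel(),[.45,0,0])
p=r.x; print(p,np.round(r.fun,1)); np.save('p.npy',p)
print('index',w2t(p,back('top',[[356,187.5]],.056)),'tip',w2t(p,back('top',[[239,196]],.06)))
print('rear edge top', w2t(p,back('top',[[270+412/3.15,165+(500-299)/3.15],[270+408/3.15,165+(374-299)/3.15]],.054)))
s=monitor.sense(); print('tcp in track',w2t(p,s['ee_pos']))
print('rear centre world',t2w(p,[[0,-.34,.04]]),'bottle',w2t(p,back('top',[[365,146]],0)))
E
```

```text
[0.53710928 0.0320812  0.06289966] [-0.3 -0.3 -0.1  0.2  0.2 -0.   0.2 -0. ]
index [[ 0.05473196 -0.20561856  0.056     ]] tip [[0.0461953  0.08175456 0.06      ]]
rear edge top [[-0.05313159 -0.30945219  0.054     ]
 [ 0.04681342 -0.31518277  0.054     ]]
tcp in track [[-0.43050212 -0.61382448  0.22238269]]
rear centre world [[ 0.55848106 -0.30724644  0.04      ]] bottle [[ 1.77556115e-01 -2.46526134e-01 -1.11022302e-16]]
```

```bash
python3 -m crank '[[0,0,-0.165,1,0.64,-0.1,0],[0,0,-0.165,1,0.64,-0.1,0],[0,0,-0.165,1,0.64,-0.1,0],[0,0,-0.165,1,0.64,-0.1,0],[0,0,-0.165,1,0.64,-0.1,0],[0,0,-0.165,1,0.64,-0.1,0],[0,0,-0.165,1,0.64,-0.1,0],[0,0,-0.165,1,0.64,-0.1,0],[0,0,-0.165,1,0.64,-0.1,0],[0,0,-0.165,1,0.64,-0.1,0]]' 5; python3 -c "
from h import *
p=np.load('p.npy');s=monitor.sense();R=cv2.Rodrigues(s['tool_rot'])[0];print(w2t(p,s['ee_pos']),R[:,1],R[:,2],s['ft_force'],s['gripper_width'])
print((t2w(p,[0,-.375,.034])-s['ee_pos'])/.025)"
```

```text
time: 1.23
ee_pos: [0.3972, -0.4467, 0.1976]
tool_rot: [-0.098, 3.14, -0.0]
ft_force: [-0.3, 0.3, 0.1]
gripper_width: 0.324
finger_force: 0.0
[[-0.16977086 -0.46906839  0.19761837]] [-6.21334798e-02  9.98067827e-01 -2.09235874e-04] [ 2.96161044e-04 -1.91203783e-04 -9.99999938e-01] [-0.34402214  0.32710131  0.09219293] 0.32438343507609363
[[ 6.5408866   4.18215427 -6.54473469]]
```

```bash
python3 -m crank '[[0,0,0,0.94,0.6,-0.5,0],[0,0,0,0.94,0.6,-0.5,0],[0,0,0,0.94,0.6,-0.5,0],[0,0,0,0.94,0.6,-0.8,0],[0,0,0,0.94,0.6,-0.8,0],[0,0,0,0.94,0.6,-0.8,0],[0,0,0,0.9,0.58,-0.9,0],[0,0,0,0,0,-0.9,0],[0,0,0,0,0,-0.85,0],[0,0,0,0,0,0,0]]'; python3 -c "
from h import *
p=np.load('p.npy');s=monitor.sense();print(w2t(p,s['ee_pos']),s['ft_force'],s['gripper_width'])
print((t2w(p,[0,-.375,.034])-s['ee_pos'])/.025)
im=read_camera('top');cv2.imwrite('pics/t1.png',cv2.resize(im[150:270,220:460,::-1],None,fx=3,fy=3,interpolation=cv2.INTER_CUBIC))"
```

```text
time: 2.07
ee_pos: [0.5568, -0.3412, 0.0286]
tool_rot: [0.098, -3.131, -0.007]
ft_force: [-1.6, 0.2, -0.3]
gripper_width: 0.004
finger_force: 0.0
[[-0.00379843 -0.37375671  0.02858807]] [-1.56769405  0.24135056 -0.25958774] 0.003866269849749972
[[ 0.15476264 -0.04008287  0.2164772 ]]
```

View pics/t1.png

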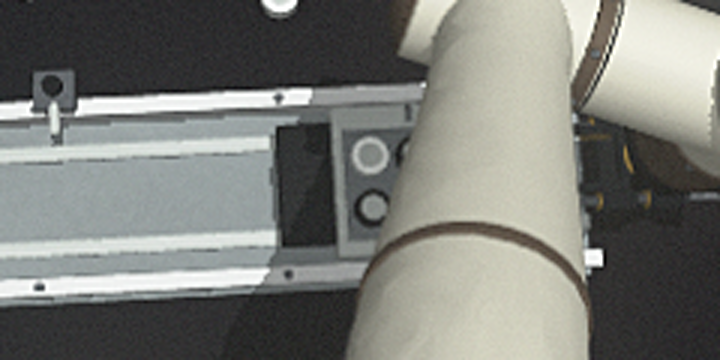

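```bash
cat >> h.py <<'E'
P=np.load('p.npy')
def dark(im,show=None):
    ys=np.arange(-.36,.34,.001); out=[]
    xs=np.arange(-.04,.0401,.004)
    G=np.array([[x,y,.055] for x in xs for y in ys]); m=proj('top',t2w(P,G)).astype(np.float32).reshape(len(xs),len(ys),2)
    g=cv2.remap(cv2.cvtColor(im,cv2.COLOR_RGB2GRAY),m,None,cv2.INTER_LINEAR)
    pr=np.median(g,0); d=np.r_[0,(pr<42).astype(int),0]; e=np.flatnonzero(np.diff(d))
    runs=[(round(float(ys[a]),4),round(float(ys[min(b,len(ys)-1)]),4)) for a,b in zip(e[::2],e[1::2]) if b-a>12]
    return pr,runs
def look(tag=None):
    t=monitor.sense()['time']; im=read_camera('top')
    if tag: cv2.imwrite(f'pics/{tag}.png',im[:,:,::-1])
    return t,dark(im)[1]
E
python3 - <<'E'
from h import *
for f in ('top0',):
    im=cv2.imread(f'pics/{f}.png')[:,:,::-1]; pr,r=dark(im); print(r)
    i=int(); print(pr[20:290:5].astype(int))
t,r=look('t1full'); print(t,r)
s=monitor.sense();print(w2t(P,s['ee_pos']),s['ft_force'])
E
```

```text
[]
[169 167 167 168 169 158  43  51  52  52  53  53  53  50 100 232 135 150
 227 224 223 147 147 149 150 198 221 217 152 146 143 153 153 226 226 213
 150 148 127 236 127  53  56  56  57  56  57  57  57  57 126 168 166 168]
2.1167 []
[[-0.00145908 -0.37598513  0.03344537]] [0.16734866 0.12363778 0.40378551]
```

```bash
sed -i 's/pr<42/pr<85/' h.py; python3 - <<'E'
from h import *
for f in ('top0','t1full'):
    pr,r=dark(cv2.imread(f'pics/{f}.png')[:,:,::-1]); print(r)
E
python3 -m crank '[[0,0,0,-0.013,0.2,0,0],[0,0,0,-0.013,0.2,0,0],[0,0,0,-0.013,0.2,0,0],[0,0,0,-0.013,0.2,0,0],[0,0,0,-0.008,0.12,0,0],[0,0,0,-0.008,0.12,0,0],[0,0,0,-0.008,0.12,0,0],[0,0,0,-0.008,0.12,0,0],[0,0,0,-0.008,0.12,0,0],[0,0,0,-0.008,0.12,0,0]]'; python3 - <<'E'
from h import *
s=monitor.sense();print(w2t(P,s['ee_pos']),s['ft_force']); print(look())
E
```

```text
[(-0.36, -0.347), (-0.312, -0.27), (-0.138, -0.093), (0.32, 0.336)]
[(-0.36, -0.345), (-0.14, -0.092), (0.32, 0.337)]
time: 3.0
ee_pos: [0.557, -0.3049, 0.0337]
tool_rot: [0.099, -3.14, -0.0]
ft_force: [-0.8, 1.0, 0.3]
gripper_width: 0.004
finger_force: 0.0
[[-0.00133684 -0.33758517  0.03374371]] [-0.762661    0.97449514  0.33930826]
(3.0, [(-0.36, -0.317), (-0.314, -0.287), (-0.139, -0.093), (0.319, 0.337)])
```

```bash
R='python3 -c "from h import *;s=monitor.sense();print(w2t(P,s[\"ee_pos\"]),s[\"ft_force\"])"'; python3 -m crank '[[0,0,0,-0.008,0.12,0,0],[0,0,0,-0.008,0.12,0,0],[0,0,0,-0.008,0.12,0,0],[0,0,0,-0.008,0.12,0,0],[0,0,0,-0.008,0.12,0,0],[0,0,0,-0.008,0.12,0,0]]'; eval $R; python3 -m crank '[[0,0,0,-0.008,0.12,0,0],[0,0,0,-0.008,0.12,0,0],[0,0,0,-0.008,0.12,0,0]]'; eval $R;  python3 -m crank '[[0,0,0,-0.008,0.12,0,0],[0,0,0,-0.008,0.12,0,0],[0,0,0,-0.008,0.12,0,0]]'; eval $R; python3 -m crank '[[0,0,0,-0.008,0.12,0,0],[0,0,0,-0.008,0.12,0,0]]'; eval $R; python3 -c "from h import *;print(look('t2'))"
```

```text
time: 3.55
ee_pos: [0.5558, -0.2869, 0.0338]
tool_rot: [0.099, -3.14, 0.0]
ft_force: [0.0, -0.4, 0.1]
gripper_width: 0.008
finger_force: 0.2
[[-0.00139053 -0.3195308   0.03381838]] [ 0.00434913 -0.35339338  0.13925611]
time: 3.8
ee_pos: [0.5552, -0.278, 0.0338]
tool_rot: [-0.099, 3.14, -0.0]
ft_force: [-0.1, -0.2, -0.4]
gripper_width: 0.004
finger_force: 0.3
[[-0.00139641 -0.31056352  0.03381839]] [-0.12099097 -0.22057907 -0.42694859]
time: 4.05
ee_pos: [0.5546, -0.2689, 0.0338]
tool_rot: [-0.099, 3.14, 0.0]
ft_force: [0.2, 0.2, -0.7]
gripper_width: 0.007
finger_force: 0.2
[[-0.00142698 -0.30145797  0.03379313]] [ 0.21784871  0.1883998  -0.66998747]
time: 4.22
ee_pos: [0.5542, -0.2628, 0.0338]
tool_rot: [0.099, -3.14, -0.0]
ft_force: [0.1, -0.2, -0.1]
gripper_width: 0.009
finger_force: 0.0
[[-0.00146851 -0.29533568  0.03382492]] [ 0.11825248 -0.24652482 -0.11967976]
(4.2167, [(-0.332, -0.313), (-0.309, -0.222), (-0.082, -0.064), (0.32, 0.337)])
```

```bash
python3 -m crank '[[0,0,0,-0.008,0.12,0,0],[0,0,0,-0.008,0.12,0,0],[0,0,0,-0.008,0.12,0,0]]'; python3 -c "
from h import *
print(look());print(look());s=monitor.sense();print(s['time'],w2t(P,s['ee_pos']))"
```

```text
time: 4.52
ee_pos: [0.5536, -0.2539, 0.0338]
tool_rot: [0.099, -3.14, -0.0]
ft_force: [-0.7, 0.7, -0.3]
gripper_width: 0.004
finger_force: 0.0
(4.5167, [(-0.3, -0.209), (-0.07, -0.044), (0.32, 0.337)])
(4.5667, [(-0.299, -0.264), (-0.261, -0.208), (-0.069, -0.041), (0.32, 0.337)])
4.6167 [[-0.00154057 -0.28625516  0.03380354]]
```

```bash
python3 -m crank '[[0,0,0,0,0,1,0],[0,0,0,0,0,1,0],[0,0,0,-0.03,0.5,1,0],[0,0,0,-0.06,1,0.2,0],[0,0,0,-0.06,1,0,0],[0,0,0,-0.06,1,0,0],[0,0,0,-0.06,1,0,0],[0,0,0,-0.06,1,0,0],[0,0,0,-0.06,1,0,0],[0,0,0,-0.06,1,0,0]]'; python3 -m crank '[[0,0,0,-0.06,1,0,0],[0,0,0,-0.06,1,0,0],[0,0,0,-0.06,1,0,0],[0,0,0,-0.06,1,0,0],[0,0,0,-0.06,1,0,0],[0,0,0,-0.06,1,0,0],[0,0,0,-0.06,1,0,0],[0,0,0,-0.06,1,0,0],[0,0,0,-0.06,1,0,0]]'; python3 -c "
from h import *
print(look('t3'));s=monitor.sense();print(s['time'],w2t(P,s['ee_pos']));print((t2w(P,[0,.185,.034])-s['ee_pos'])/.025)"
```

```text
time: 5.45
ee_pos: [0.5422, -0.0656, 0.114]
tool_rot: [-0.099, 3.14, 0.0]
ft_force: [0.3, 0.1, -0.2]
gripper_width: 0.002
finger_force: 0.0
time: 6.2
ee_pos: [0.5287, 0.1595, 0.114]
tool_rot: [-0.099, 3.14, 0.0]
ft_force: [1.0, -1.2, 0.1]
gripper_width: 0.008
finger_force: 0.0
(6.2, [(-0.36, -0.347), (-0.16, -0.118), (0.014, 0.181)])
6.25 [[0.00065006 0.13125191 0.11413647]]
[[-0.16109121  2.1440377  -3.20545896]]
```

View pics/t3.png

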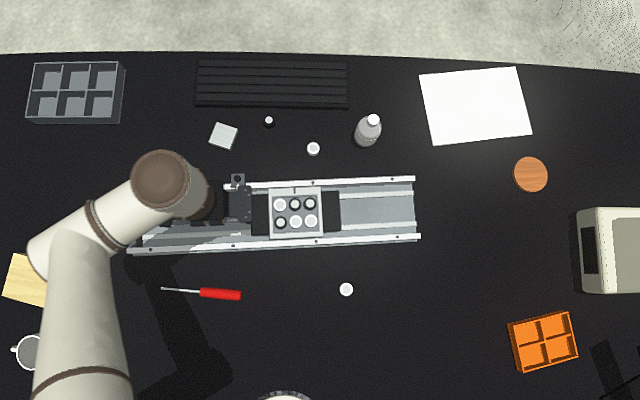

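```bash
python3 -m crank '[[0,0,0,-0.06,0.8,-0.5,0],[0,0,0,-0.06,0.8,-0.9,0],[0,0,0,-0.04,0.5,-0.9,0],[0,0,0,0,0,-0.9,0],[0,0,0,0,0,0,0]]'; python3 -c "
from h import *
print(look());print(look());s=monitor.sense();print(s['time'],w2t(P,s['ee_pos']));"
```

```text
time: 6.67
ee_pos: [0.522, 0.2096, 0.0296]
tool_rot: [0.099, -3.132, 0.007]
ft_force: [-1.2, -1.1, -1.0]
gripper_width: 0.006
finger_force: 0.0
(6.6667, [(-0.36, -0.347), (-0.135, -0.092), (0.039, 0.082), (0.098, 0.213)])
(6.7167, [(-0.36, -0.347), (-0.133, -0.089), (0.042, 0.085), (0.098, 0.219)])
6.7667 [[-0.00117383  0.17872504  0.0334861 ]]
```

```bash
cat > sim.py <<'E'
import numpy as np
from scipy.optimize import least_squares
tt=np.array([2.75,3.0,3.05,3.55,3.8,4.05,4.217,4.52,4.62,4.7]);yy=np.array([-.3465,-.3376,-.3370,-.3195,-.3106,-.3015,-.2953,-.2863,-.2863,-.40])
D=[(4.217,.029),(4.517,.0485),(4.567,.051),(6.2,.152),(6.667,.1775),(6.717,.180)]
def run(m,x,v,t,tend,wall,dt=.002,drag=1):
    # wall(t)->(force side pos, sign): generic contact
    T=[t];X=[x];V=[v]
    while t<tend:
        f=wall(t,x,v); a=(f-.4*v-.006*np.sign(v)*(abs(v)>1e-5))/m
        v+=a*dt; x+=v*dt; t+=dt; T.append(t);X.append(x);V.append(v)
    return np.array(T),np.array(X),np.array(V)
def push(h):
    def w(t,x,v):
        y=np.interp(t,tt,yy); c=(y+h)-(x-.110); 
        return max(0,80*c+.8*(.036-v)) if c>0 and t<4.62 else 0
    return w
def res(q):
    T,X,V=run(q[0],-.2056,0,3.0,6.8,push(q[1]))
    return [(np.interp(t,T,X)+.2056-d)/.001 for t,d in D]
if __name__=='__main__':
    for m0 in (4,6.5):
        r=least_squares(res,[m0,.013],x_scale=[1,.003],diff_step=1e-3)
        T,X,V=run(*[r.x[0]],-.2056,0,3.0,6.767,push(r.x[1]))
        print(r.x,r.cost,np.round(r.fun,1),X[-1],V[-1])
    for m in (4,5,6,7):
        r=least_squares(lambda h:res([m,h[0]]),[.013],diff_step=1e-3); print(m,r.x,r.cost)
E
python3 sim.py
```

```text
[4.8770457  0.00826017] 0.7167077669799229 [-0.8  0.   0.9 -0.2 -0.1  0.1] -0.02277372143623636 0.05298013868026946
[4.87704594 0.00826017] 0.7167077672621964 [-0.8  0.   0.9 -0.2 -0.1  0.1] -0.022773720605736455 0.05298013959938901
4 [0.00837345] 27.752972927950626
5 [0.00826017] 1.0463720909395238
6 [0.00928611] 20.790024785039723
7 [0.00901] 35.390636376600334
```

```bash
python3 -m crank '[[0,0,0,0,0,0,0],[0,0,0,0,0,0,0],[0,0,0,0,0,0,0],[0,0,0,0,0,0,0],[0,0,0,0,0,0,0],[0,0,0,0,0,0,0],[0,0,0,0,0,0,0],[0,0,0,0,0,0,0],[0,0,0,0,0,0,0],[0,0,0,0,0,0,0]]'; cat > brake.py <<'E'
from sim import *
m,h=4.877,.00826
T,X,V=run(m,-.2056,0,3.0,9,push(h))
def brake(t0,x0,v0,Y,n,w,lag=.06,N=22):
    ts=t0+n/12+lag
    def wall(t,x,v):
        y=Y+w*np.clip(t-ts,0,N/12); u=w if ts<t<ts+N/12 else 0; c=x+.110-(y-h)
        return -max(0,80*c+.8*(v-u)) if c>0 else 0
    return run(m,x0,v0,t0,t0+3.5,wall)
E
python3 - <<'E'
from h import *
from brake import *
a=look();b=look();s=monitor.sense();t0=s['time'];Y=w2t(P,s['ee_pos'])[0,1]
print(a,b,t0,Y)
x0,v0=np.interp(t0,T,X),np.interp(t0,T,V); print('pred idx',[np.interp(q[0],T,X) for q in (a,b)],x0,v0)
for n in range(1,10):
  for u in (.065,.07,.075,.08):
    t,x,v=brake(t0,x0,v0,Y,n,u*.025*12); i=int(2.6/.002); print(n,u,round(x[i],4),round(v[i],4),end=' | ')
  print()
E
```

```text
time: 7.6
ee_pos: [0.5248, 0.2108, 0.0337]
tool_rot: [0.099, -3.14, 0.0]
ft_force: [0.5, 0.0, -0.1]
gripper_width: 0.003
finger_force: 0.0
(7.6, [(-0.36, -0.347), (-0.088, -0.045), (0.086, 0.217)]) (7.65, [(-0.36, -0.347), (-0.086, -0.042), (0.088, 0.217)]) 7.7 0.17916075984221327
pred idx [np.float64(0.019413976926451217), np.float64(0.021831991375298242)] 0.024237039712638103 0.04797682527331759
1 0.065 0.095 -0.0093 | 1 0.07 0.0981 -0.0156 | 1 0.075 0.1017 -0.0224 | 1 0.08 0.1061 -0.0287 | 
2 0.065 0.096 -0.0 | 2 0.07 0.0995 -0.004 | 2 0.075 0.1026 -0.011 | 2 0.08 0.1063 -0.018 | 
3 0.065 0.0928 -0.0001 | 3 0.07 0.0978 0.0012 | 3 0.075 0.1032 0.0013 | 3 0.08 0.1066 -0.0047 | 
4 0.065 0.0896 -0.0003 | 4 0.07 0.0942 0.0008 | 4 0.075 0.0996 0.0038 | 4 0.08 0.1051 0.0069 | 
5 0.065 0.0864 -0.0004 | 5 0.07 0.0906 0.0004 | 5 0.075 0.0957 0.0033 | 5 0.08 0.1009 0.0063 | 
6 0.065 0.0832 -0.0006 | 6 0.07 0.0869 0.0 | 6 0.075 0.0917 0.0028 | 6 0.08 0.0966 0.0057 | 
7 0.065 0.0799 -0.0008 | 7 0.07 0.0833 0.0 | 7 0.075 0.0877 0.0023 | 7 0.08 0.0923 0.0051 | 
8 0.065 0.0767 -0.001 | 8 0.07 0.0798 0.0 | 8 0.075 0.0837 0.0018 | 8 0.08 0.0879 0.0045 | 
9 0.065 0.0734 -0.0012 | 9 0.07 0.0764 -0.0 | 9 0.075 0.0795 0.0013 | 9 0.08 0.0834 0.0039 |
```

```bash
python3 -m crank '[[0,0,0,0,0,0,0],[0,0,0,0,0,0,0],[0,0,0,0,0,0,0],[0,0,0,0,0,0,0],[0,0,0,0,0,0,0],[0,0,0,0,0,0,0],[0,0,0,0,0,0,0],[0,0,0,-0.004,0.07,0,0],[0,0,0,-0.004,0.07,0,0],[0,0,0,-0.004,0.07,0,0]]'; python3 -m crank '[[0,0,0,-0.004,0.07,0,0],[0,0,0,-0.004,0.07,0,0],[0,0,0,-0.004,0.07,0,0],[0,0,0,-0.004,0.07,0,0],[0,0,0,-0.004,0.07,0,0],[0,0,0,-0.004,0.07,0,0],[0,0,0,-0.004,0.07,0,0],[0,0,0,-0.004,0.07,0,0],[0,0,0,-0.004,0.07,0,0],[0,0,0,-0.004,0.07,0,0]]';  python3 -m crank '[[0,0,0,-0.004,0.07,0,0],[0,0,0,-0.01,0.2,0,0],[0,0,0,-0.02,0.3,0,0],[0,0,0,-0.02,0.3,0,0],[0,0,0,0,0,0,0]]'; python3 -c "
from h import *
print(look());s=monitor.sense();print(s['time'],w2t(P,s['ee_pos']));"
```

```text
time: 8.53
ee_pos: [0.5246, 0.2163, 0.0338]
tool_rot: [-0.099, 3.14, 0.0]
ft_force: [-0.1, -0.0, -0.2]
gripper_width: -0.0
finger_force: 0.0
time: 9.37
ee_pos: [0.5236, 0.2337, 0.0338]
tool_rot: [0.099, -3.14, 0.0]
ft_force: [-0.6, -0.1, 1.0]
gripper_width: 0.01
finger_force: 0.0
time: 9.78
ee_pos: [0.5225, 0.2571, 0.0339]
tool_rot: [-0.101, 3.139, 0.001]
ft_force: [0.2, 0.6, -0.1]
gripper_width: -0.001
finger_force: 0.0
(9.7833, [(-0.36, -0.347), (-0.024, 0.021), (0.15, 0.276)])
9.8333 [[-0.00068433  0.22480857  0.03381067]]
```

```bash
python3 -m crank '[[0,0,0,0,0.3,0.8,0],[0,0,0,0,0.3,1,0],[0,0,0,0,0.3,1,0],[0,0,0,-0.3,0.8,1,0],[0,0,0,-0.3,0.8,1,0],[0,0,0,-0.3,0.8,0,0],[0,0,0,-0.3,0.8,0,0],[0,0,0,0,0,0,0],[0,0,0,0,0,0,0],[0,0,0,0,0,0,0]]'; python3 - <<'E'
from h import *
print(look('t4'))
im=cv2.imread('pics/t4.png');cv2.imwrite('pics/t4c.png',cv2.resize(im[165:255,180:330],None,fx=5,fy=5,interpolation=cv2.INTER_CUBIC))
E
```

```text
time: 10.67
ee_pos: [0.492, 0.3573, 0.1534]
tool_rot: [0.099, -3.139, 0.001]
ft_force: [0.3, 0.4, 0.2]
gripper_width: 0.007
finger_force: 0.0
(10.6667, [(-0.36, -0.347), (-0.024, 0.021), (0.151, 0.194), (0.309, 0.339)])
```

View pics/t4c.png

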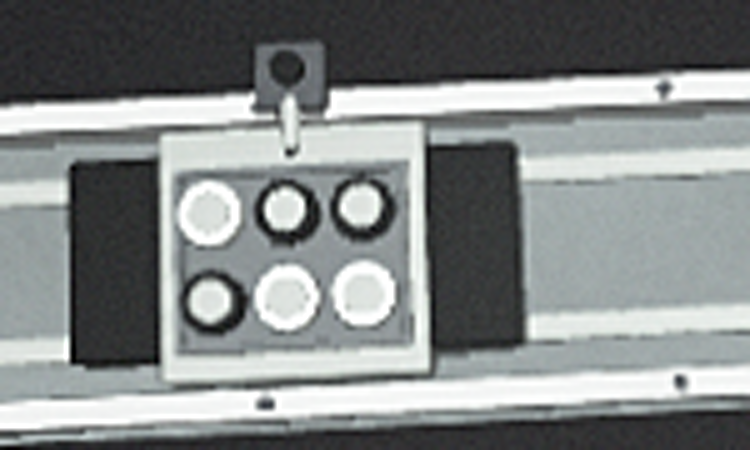

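The index line lies under the pointer tip at about (290,148) in the crop, so they are aligned. I'll check that the carriage is really standing still before handing in.

```bash
for i in 1 2 3; do python3 -m crank '[[0,0,0,0,0,0,0],[0,0,0,0,0,0,0],[0,0,0,0,0,0,0],[0,0,0,0,0,0,0],[0,0,0,0,0,0,0],[0,0,0,0,0,0,0],[0,0,0,0,0,0,0],[0,0,0,0,0,0,0],[0,0,0,0,0,0,0],[0,0,0,0,0,0,0]]' >/dev/null; done; python3 - <<'E'
from h import *
print(look('t5'))
a=cv2.imread('pics/t4.png',0);b=cv2.imread('pics/t5.png',0)
A,B=[np.float32(q[188:242,230:286]) for q in (a,b)]
print(cv2.phaseCorrelate(A,B,cv2.createHanningWindow(A.shape[::-1],cv2.CV_32F)))
E
```

```text
(13.2167, [(-0.36, -0.347), (-0.024, 0.021), (0.151, 0.194), (0.31, 0.339)])
((-0.015072775031370611, -0.024622626017816174), 1.00082944760352)
```

It moved under 0.05 mm in 2.5 s, so it is standing still.

```bash
python3 -c "
from station import *
print(workorder.finish_job())"
```

```text
the job is handed in; nothing more can be done
None
```

The carriage is stopped with its index line within about 2 mm of the pointer, standing still and untouched, and the job is handed in at about 13 s on the robot's clock.

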